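Second slotted weight on a heat-sink bonding press

ROBOT

A 6-joint arm with a two-finger parallel gripper is mounted at the origin on the work surface. World frame = base frame: x ahead of the robot, y to its left, z up, the work surface at z = 0. Lengths are in mm, angles in rad, forces in N, time in s.
With the tool pointing down it reaches from about 325 to 875 mm from the base axis. Payload 4.4 kg.
Tool frame: the origin (TCP) lies on the centre line of the jaws, within the pads' length; the fingertips stand ahead of it and the grasp point (between the pads) lies 6 mm ahead of it (ctrl.tcp_to_tips is the z of the fingertips in the tool frame, in mm); z points along the fingers, y is the line along which they close (so a half turn about z gives the same grasp; the last joint's range is limited). The gripper opens to 85 mm and grips with 20 to 120 N. Pads are 22 mm wide; open, the fingers measure 114 mm over their backs; the gripper's body (76 mm by 85 mm) begins 54 mm behind the grasp point. The pads swing forward as they close: fully open they stand 13 mm farther back than shut.
Start: joints at [-1.282, 0.207, 1.542, -0, 1.393, -0.15], TCP at [244.279, -520.534, 256.282] pointing down, gripper open.
Joint ranges: [-2.73, 2.73], [-0.86, 2.22], [0.23, 2.46], [-1.11, 4.25], [0.08, 2.63], [-2.82, 2.82]. Speed limits (rad/s): [2.79, 2.79, 3.14, 3.14, 3.14, 3.14].

INTERFACE

Orientations are given as a 3x3 rotation matrix whose columns are the frame's x, y, z axes.
In Python, from plant import ctrl, sensors, optics gives the robot as it stands. Calls block until the motion is done:
- ctrl.move_ptp(position, orientation): joint-space move of the TCP to a pose.
- ctrl.move_l(position, rot=None, vel=150, threshold=None): straight line of the TCP; rot=None keeps the orientation; vel is the mean speed in mm/s. With threshold (N) it stops when the force on the tool has changed by that much, and returns True; else False.
- ctrl.set_joints(angles): joint-space move.
- ctrl.gripper_to(opening, force=None): finger opening in mm; force is the grip in N (None keeps the last); returns when the fingers have stopped.
- ctrl.hold(seconds).
- ctrl.solve_ik(position, orientation): joint angles nearest the present ones, or None.
- sensors.read_state(): the state.
- optics.grab_frame(name): name is "scene" or "top" or "wrist"; returns (picture, depth): 420x560x3 uint8, red, green, blue; 420x560 float32, mm along the optical axis (not along the pixel's ray), 0 where there is no reading.
- optics.camera_params(name): a dict with "mtx" (3x3 intrinsics, pixels), "R" (3x3) and "t" (3): a world point X has camera coordinates R X + t; the wrist camera has in their place "T_tool_cam" (4x4, takes a point from camera to tool coordinates, whose origin is the TCP and whose axes are the flange's). Camera axes: x right, y down, z forward; pixel columns grow to the right and rows downward; lengths in mm; the calibration is good to about 2 mm. A picture is of the moment at which its call begins: read the wrist's pose just before it. camera_params takes no time and is no camera call.
A pose or a line that the arm cannot do raises ctrl.MotionError and nothing moves.
- ctrl.finish_job(): hands the job in; it is judged then, once.
The state is a dict: "t": time; "q": joint angles; "qvel": joint speeds; "tau": joint torques, N m; "eef_pos": TCP position; "eef_rot": TCP orientation; "force": force on the tool from outside, world axes, zero at the start; "wrist_torque": the same for the moment, N m; "grip_width": finger opening in mm; "grasp_force": force on a finger pad.
Only numpy, scipy, OpenCV 4.12 (cv2) and the standard library are available. Lean on these libraries where they do the work, as an engineer would, in place of code of your own. Each camera call takes 0.05 s, during which the arm holds its last target. There are 200 camera calls.

TASK

Double the load on the heat-sink bonding press: take the loose slotted weight that matches the one already on the press, slide it sideways onto the stem below the knob, and leave it lying flat on the first weight with the stem at its centre. Its slot must face the opposite way from the slot of the weight beneath, which stays in place on the stem.

Things in the scene. Friction and masses are not known exactly. Their poses are not given: they have to be found in the camera images.
- spare_weight: Loose weight to add: steel disc 66 mm across, 16 mm thick, 0.3 kg, lying flat on the bench. An open slot 20 mm wide runs from the centre (round end 10 mm behind it) out through the rim, mouth flared to 33 mm. Two flats for the fingers, 64 mm apart, 17 mm long, left and right of the slot. Origin: centre of the underside; x points out through the slot mouth, z up, the flats face y and -y.
- spare_slot (a point): Mouth of the loose weight's slot: on its top face at the rim, 33 mm from the centre along its x, 16 mm above its underside. Bystanders near it, not needed: a smaller slotted weight (46 mm across, 10 mm thick), an unslotted steel collar (60 mm across, 16 mm high, 20 mm hole) and a small black connector.
- set_weight: The weight already on the press stem: same as the loose one (66 mm across, 16 mm thick, 20 mm slot), not fixed, lying flat on the press foot round the stem, its top 52 mm above the bench. Origin: centre of its underside; x points out through its slot mouth, z up.
- stem (a point): Foot of the fixed press stem, on its axis, level with the top of the round black foot (56 mm across) that carries the first weight, 36 mm above the bench; z up. Stem: upright steel rod 8 mm thick. Its black knob, 28 mm across (wider than the slots), spans 56 to 68 mm above this point, leaving 40 mm free over the first weight. Below the foot: heat sink, green board, base plate 150 x 120 mm.

How it is judged:
By the outcome, as a careful person would: the job done as asked, in the order asked, and still so for the second after the job is handed in, with the robot touching nothing.
It also fails if it takes over 38 s, if anything falls off the work surface, if the arm or the gripper's body presses on something with over 40 N, if the wrist force passes 120 N, or if a joint passes its speed limit or range.

## Working session

There is one attempt and no reset: what is moved stays moved. The work goes in short steps, each a Python script; the robot and the scene stay as the last script left them, time stands still between calls to the robot, and variables do not carry over. Pictures are saved under pics/ and viewed, at most 10 in all, crops included, and the job is handed in when it is done.

```bash
ls; mkdir -p pics
python3 - <<'E'
from plant import ctrl, sensors, optics
import cv2, numpy as np
for n in ("top","scene"):
    im,d=optics.grab_frame(n); cv2.imwrite(f"pics/{n}0.png",im[:,:,::-1]); np.savez(f"{n}0.npz",im=im,d=d)
    p=optics.camera_params(n); print(n,p)
print(ctrl.tcp_to_tips, optics.camera_params("wrist"), sensors.read_state()["t"])
E
```

```text
pics
top {'mtx': array([[504.2383705 ,   0.        , 282.26021052],
       [  0.        , 504.2383705 , 205.64061625],
       [  0.        ,   0.        ,   1.        ]]), 'R': array([[-0.00985784, -0.99989076, -0.01101357],
       [-0.99181225,  0.01117943, -0.1272143 ],
       [ 0.12732353,  0.00966934, -0.99181411]]), 't': array([  2.96753258, 549.9012279 , 780.5632851 ])}
scene {'mtx': array([[463.87506195,   0.        , 280.91800767],
       [  0.        , 463.87506195, 209.57099968],
       [  0.        ,   0.        ,   1.        ]]), 'R': array([[ 0.27881903,  0.96015126,  0.01922265],
       [ 0.59018312, -0.15552459, -0.79214644],
       [-0.75759081,  0.23221038, -0.61002829]]), 't': array([-166.12493748, -272.26163095, 1354.57181293])}
25.0 {'mtx': array([[351.28407069,   0.        , 281.54388081],
       [  0.        , 351.28407069, 201.53967899],
       [  0.        ,   0.        ,   1.        ]]), 'T_tool_cam': array([[-6.62330540e-04, -9.47439600e-01, -3.19934003e-01,
         8.20394051e+01],
       [ 9.99999641e-01, -4.58167009e-04, -7.13411928e-04,
         3.19855698e-01],
       [ 5.29331505e-04, -3.19934361e-01,  9.47439562e-01,
        -1.17211043e+02],
       [ 0.00000000e+00,  0.00000000e+00,  0.00000000e+00,
         1.00000000e+00]])} 0.1
```

View pics/top0.png

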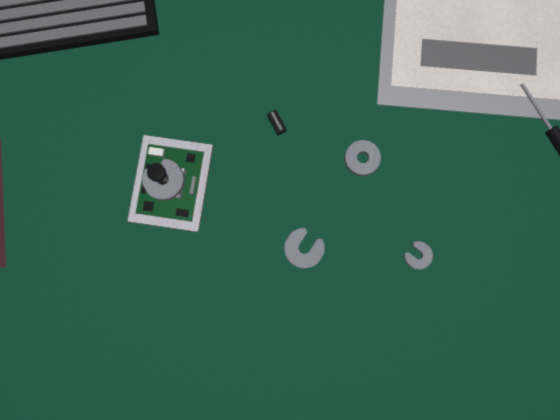

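View pics/scene0.png

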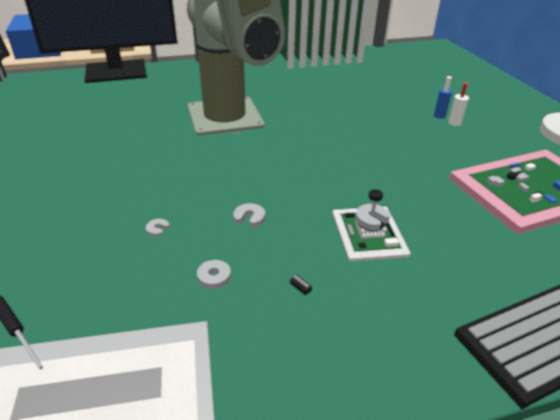

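The top view shows the spare weight at (304,248) with its slot towards the upper right. The press stem and knob are near (157,172) and the set weight at (163,179). The collar is at (363,157), the small weight at (419,255) and the connector at (277,122). I'll localise these roughly, then take close wrist views.

```bash
cat > h.py <<'E'
from plant import ctrl, sensors, optics
import cv2, numpy as np
def cam(name, st=None):
    p=optics.camera_params(name)
    if name!="wrist": return p["mtx"],p["R"],p["t"]
    T=np.eye(4); T[:3,:3]=st["eef_rot"]; T[:3,3]=st["eef_pos"]
    W=np.linalg.inv(T@p["T_tool_cam"]); return p["mtx"],W[:3,:3],W[:3,3]
def back(uv,z,c):
    "pixels -> world points on plane z"
    K,R,t=c; uv=np.atleast_2d(np.float64(uv))
    r=(R.T@np.linalg.inv(K)@np.c_[uv,np.ones(len(uv))].T).T; o=-R.T@t
    return o+r*((z-o[2])/r[:,2])[:,None]
def proj(X,c):
    K,R,t=c; q=(K@(R@np.atleast_2d(X).T+t[:,None])).T; return q[:,:2]/q[:,2:]
def down(a):
    "tool down, tool x axis at world yaw a"
    c,s=np.cos(a),np.sin(a); return np.array([[c,s,0],[s,-c,0],[0,0,-1.]])
E
python3 - <<'E'
from h import *
c=cam("top")
print("spare",back([(304,248),(316,234)],16,c)); print("set",back((163,179),52,c)); print("knob",back((157,172),104,c))
print("collar",back((363,157),16,c),"small",back((419,255),10,c),"conn",back((277,122),10,c))
print("plate corners",back([(145,137),(212,143),(198,230),(130,223)],5,c))
s=sensors.read_state(); print(s["eef_rot"])
E
```

```text
spare [[482.02789352 -37.56406115  16.        ]
 [504.76331054 -57.62143021  16.        ]]
set [[592.83216913 187.26927324  52.        ]]
knob [[593.94315072 183.49350002 104.        ]]
collar [[ 632.90772146 -138.59622118   16.        ]] small [[ 468.8701913 -226.3690258   10.       ]] conn [[696.94916086   4.9531002   10.        ]]
plate corners [[674.96280786 231.41630068   5.        ]
 [662.97252586 116.38053986   5.        ]
 [514.32895466 138.63093817   5.        ]
 [527.31328206 252.95601175   5.        ]]
[[ 9.05260652e-01  4.24856226e-01 -5.82561250e-04]
 [ 4.24856501e-01 -9.05258487e-01  2.00637598e-03]
 [ 3.25052810e-04 -2.06379816e-03 -9.99997818e-01]]
```

Run:
```python
from h import *
a=np.radians(-41); R=down(a); p=np.array([482,-37.5,150])+12*R[:,0]
print(ctrl.tcp_to_tips,sensors.read_state()["grip_width"])
ctrl.move_ptp(p,R); ctrl.hold(.1)
s=sensors.read_state(); im,d=optics.grab_frame("wrist"); np.savez("w1.npz",im=im,d=d,p=s["eef_pos"],R=s["eef_rot"])
print(s["t"],s["q"])
t=np.load("top0.npz")["im"][120:240,110:230]; sc=np.load("scene0.npz")["im"][175:265,325:415]
cv2.imwrite("pics/m1.png",np.hstack([im[:,70:470],cv2.resize(np.vstack([cv2.resize(t,(210,210)),cv2.resize(sc,(210,210))]),(210*1,420))])[:,:,::-1])
```

```text
25.0 85.69502218533772
2.1667 [-2.69083805e-01  1.52237301e-01  1.84226871e+00 -1.42397376e-04
  1.14647168e+00  2.01835637e+00]
```

View pics/m1.png

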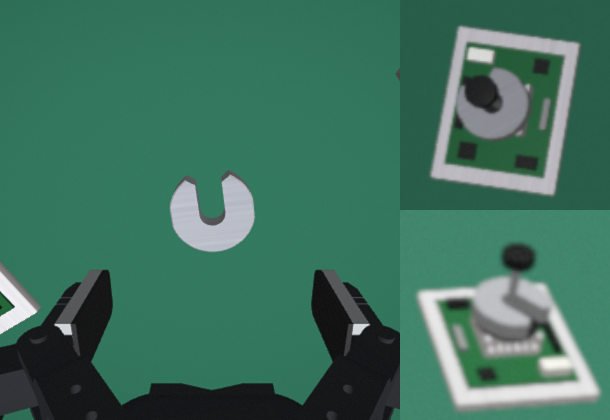

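The wrist image shows the spare weight at about (282,210) in the full frame, slot mouth pointing straight up (tool +x). The crops show the set weight's slot opening towards world (+x,+y), so I'll get a closer view from that side.

Run:
```python
from h import *
R=down(np.radians(40)); p=np.array([593,185,200])+25*R[:,0]
ctrl.move_ptp(p,R); ctrl.hold(.1)
s=sensors.read_state(); im,d=optics.grab_frame("wrist"); np.savez("w2.npz",im=im,d=d,p=s["eef_pos"],R=s["eef_rot"])
print(s["t"],s["q"])
cv2.imwrite("pics/w2.png",im[:,:,::-1])
```

```text
3.4 [ 1.81050078e-01  3.97021719e-01  1.41722569e+00 -4.42593612e-04
  1.32849952e+00  1.05626226e+00]
```

View pics/w2.png

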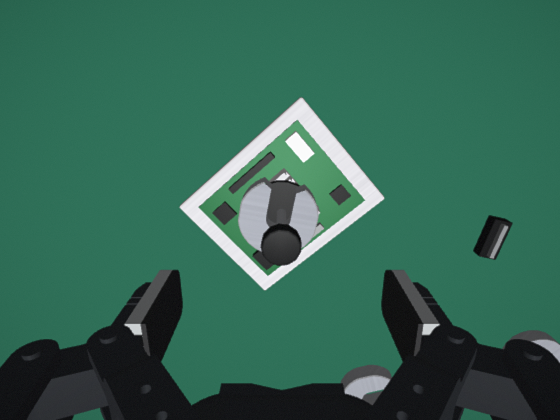

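The set weight is at about (279,218) with its slot mouth pointing up and slightly right, and the knob is at (281,245). Next I'll fit a model to both weights, using depth to pick out the top faces.

```bash
cat > fit.py <<'E'
from h import *
from scipy.optimize import minimize
def cloud(d,c):
    K,R,t=c; v,u=np.mgrid[:d.shape[0],:d.shape[1]]
    X=np.stack([(u-K[0,2])/K[0,0]*d,(v-K[1,2])/K[1,1]*d,d],-1); return (X-t)@R
def load(f):
    f=np.load(f); c=cam("wrist",dict(eef_pos=f["p"],eef_rot=f["R"])); return f["im"],f["d"],c
def inside(x,y):   # signed-ish: >0 inside the weight's outline
    w=np.where(x<0,np.sqrt(np.maximum(100-x*x,0)),10+np.clip((x-24)/9,0,1)*6.5); w[x<-10]=0
    return np.minimum(np.minimum(33-np.hypot(x,y),32-abs(y)), abs(y)-w)
def fit_weight(P,lab,p0):
    def cost(p):
        c,s=np.cos(p[2]),np.sin(p[2]); dx=P-p[:2]
        f=1/(1+np.exp(-inside(dx@[c,s],dx@[-s,c])/.5)); return np.mean((f-lab)**2)
    best=min((minimize(cost,[p0[0],p0[1],p0[2]+k],method="Nelder-Mead",options=dict(initial_simplex=np.array([p0[0],p0[1],p0[2]+k])+np.array([[0,0,0],[4,0,0],[0,4,0],[0,0,.15]]))) for k in (-.2,0,.2)),key=lambda r:r.fun)
    return best.x,best.fun
E
python3 - <<'E'
from fit import *
for f,z,p0,name in (("w1.npz",16,(482,-37.5,-.715),"spare"),("w2.npz",52,(593,187,.66),"set")):
    im,d,c=load(f); X=cloud(d,c); near=(np.hypot(X[...,0]-p0[0],X[...,1]-p0[1])<28)
    for zz in range(-10,115,5):
        n=(near&(abs(X[...,2]-zz)<2.5)).sum()
        if n>30: print(name,zz,n)
    v,u=np.mgrid[:420,:560]; Q=back(np.c_[u.ravel(),v.ravel()],z,c)[:,:2]
    hsv=cv2.cvtColor(im,cv2.COLOR_RGB2HSV); grey=((hsv[...,1]<60)&(hsv[...,2]>120)).ravel()
    dl=(abs(X[...,2]-z)<6).ravel()
    roi=np.hypot(*(Q-p0[:2]).T)<42
    if name=="set":
        black=cv2.dilate((X[...,2]>62).astype(np.uint8),np.ones((7,7))).ravel()>0; roi&=~black
    for l,nm in ((grey,"grey"),(dl,"depth"),(grey&dl,"both")):
        x,e=fit_weight(Q[roi],l[roi],p0); print(name,nm,x.round(2),np.degrees(x[2]).round(2),e.round(4))
    if name=="set":
        m=X[...,2]>98; m&=np.hypot(X[...,0]-593,X[...,1]-185)<40
        ys,xs=np.nonzero(m); print("knob top z",np.median(X[m][:,2]))
        (u0,v0),r=cv2.minEnclosingCircle(np.c_[xs,ys].astype(np.float32)); print(u0,v0,r)
        k=back(np.c_[xs,ys],104,c)[:,:2]; print("knob",k.mean(0),cv2.minEnclosingCircle(k.astype(np.float32)))
E
```

```text
spare 0 1082
spare 5 84
spare 10 87
spare 15 2819
spare grey [482.23 -38.62  -0.59] -33.97 0.0127
spare depth [482.74 -38.99  -0.6 ] -34.12 0.017
spare both [482.28 -38.65  -0.59] -33.99 0.0153
set 10 68
set 35 837
set 40 76
set 45 70
set 50 1613
set 55 179
set 95 82
set 100 195
set 105 1074
set grey [5.9265e+02 1.8722e+02 5.2000e-01] 29.96 0.0998
set depth [5.9338e+02 1.8819e+02 5.1000e-01] 29.37 0.0207
set both [5.9267e+02 1.8757e+02 5.1000e-01] 29.17 0.0161
knob top z 252.63710631135467
281.5 338.8579406738281 112.94763946533203
knob [509.54163539 114.81876204] ((532.3258666992188, 133.2786865234375), 96.67716217041016)
```

Run:
```python
from fit import *
im,d,c=load("w2.npz"); X=cloud(d,c); m=(abs(X[...,2]-104)<6)&(np.hypot(X[...,0]-593,X[...,1]-185)<40)
ys,xs=np.nonzero(m); k=back(np.c_[xs,ys],104,c)[:,:2]; print("knob z",np.median(X[m][:,2]),k.mean(0),cv2.minEnclosingCircle(k.astype(np.float32)),np.median(X[m][:,:2],0))
R=down(np.radians(-34+180)); g=np.array([482.3,-38.7])
ctrl.move_ptp([*g,80],R); ctrl.gripper_to(76)
ctrl.move_l([*g,40],vel=120)
hit=ctrl.move_l([*g,12],vel=25,threshold=5)
s=sensors.read_state(); print(hit,s["eef_pos"],s["force"],s["grip_width"],s["t"])
```

```text
knob z 103.43358211830596 [595.38293633 186.3666531 ] ((595.3883056640625, 186.10626220703125), 14.615699768066406) [595.23132682 186.24046019]
True [482.01867743 -38.59720593  15.40896486] [-1.22828897 -0.82504015  5.42081271] 75.98848498774588 7.0667
```

Run:
```python
from fit import *
ctrl.move_l([482.3,-38.7,20.5],vel=40)
ctrl.gripper_to(60,60); s=sensors.read_state(); print(s["grip_width"],s["grasp_force"],s["force"],s["t"])
ctrl.move_l([482.3,-38.7,110],vel=150)
# hover on the mouth side of the press: spare x = -set x, tool x = set x
a=np.radians(29.3); R=down(a); p=np.array([595.4,186.3,110])+110*R[:,0]
ctrl.move_ptp(p,R); ctrl.hold(.15)
s=sensors.read_state(); im,d=optics.grab_frame("wrist"); np.savez("w3.npz",im=im,d=d,p=s["eef_pos"],R=s["eef_rot"])
print(s["t"],s["q"],s["eef_pos"],s["grip_width"],s["grasp_force"],s["force"])
cv2.imwrite("pics/w3.png",im[:,:,::-1])
```

```text
62.6039578454597 66.45526170730591 [-1.33252064  0.90400388  5.20484908] 7.625
10.675 [ 2.15513507e-01  6.60121004e-01  1.21850149e+00 -5.40002068e-05
  1.26300937e+00  1.27552437e+00] [691.36578363 239.57512505 110.06326927] 62.101594031509684 66.08026027679443 [ 0.35767816 -0.42109845 -1.78541559]
```

View pics/w3.png

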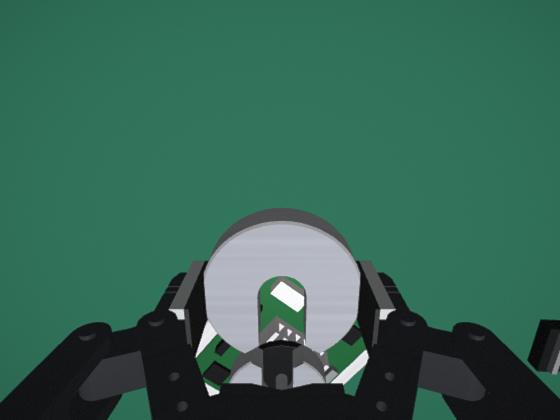

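The weight is held at about (282,300), gripped on its flats. Its slot points down the image, towards the stem and knob at (280,380). Now I'll measure its pose in the hand, including tilt.

Run:
```python
from fit import *
im,d,c=load("w3.npz"); f=np.load("w3.npz"); X=(cloud(d,c)-f["p"])@f["R"]   # tool frame
hsv=cv2.cvtColor(im,cv2.COLOR_RGB2HSV); v,u=np.mgrid[:420,:560]
g=(hsv[...,1]<60)&(hsv[...,2]>120)&(np.hypot(X[...,0],X[...,1])<36)&(X[...,2]<30)&(X[...,2]>-10)
P=X[g]; A=np.c_[P[:,:2],np.ones(len(P))]; co=np.linalg.lstsq(A,P[:,2],rcond=None)[0]; r=P[:,2]-A@co; print("plane",co,r.std(),len(P))
k=abs(r)<1.5; co=np.linalg.lstsq(A[k],P[k,2],rcond=None)[0]; print("plane",co)
zt=co[2]; zw=f["p"][2]-zt; Q=(back(np.c_[u.ravel(),v.ravel()],zw,c)-f["p"])@f["R"]; Q=Q[:,:2]
roi=(np.hypot(*Q.T)<40)&(v.ravel()<335)&(abs(Q[:,1])<31.0)
Pm=Q*[-1,1]*[1,-1]   # frame with x=-tool x (mouth), y=-tool y
for l in (g.ravel(),):
    x,e=fit_weight(Pm[roi],l[roi],(0,0,0)); print("in hand (x=-toolx,y=-tooly)",x[:2],np.degrees(x[2]),e)
```

```text
plane [4.71025857e-03 8.38395014e-05 5.44201656e+00] 0.6014569681734183 13529
plane [4.67568934e-03 3.83179025e-05 5.43520208e+00]
in hand (x=-toolx,y=-tooly) [ 0.13505141 -0.1906442 ] -0.013564460154030674 0.01492419195668794
```

Run:
```python
from fit import *
t=np.load("top0.npz"); c=cam("top"); X=cloud(t["d"],c); m=(abs(X[...,2]-104)<8)&(np.hypot(X[...,0]-593,X[...,1]-185)<30)
ys,xs=np.nonzero(m); k=back(np.c_[xs,ys],104,c)[:,:2]; print("top knob",len(k),k.mean(0))
R=down(np.radians(29.3)); S=np.array([595.4,186.3])
e=lambda o,z:[*(S+o*R[:2,0]),z]
ctrl.move_l(e(110,82.5),vel=120)
ctrl.move_l(e(45,82.5),vel=120)
print("hit",ctrl.move_l(e(0,82.5),vel=40,threshold=10)); ctrl.hold(.15)
s=sensors.read_state(); im,d=optics.grab_frame("wrist"); np.savez("w4.npz",im=im,d=d,p=s["eef_pos"],R=s["eef_rot"])
i2,d2=optics.grab_frame("scene")
print(s["t"],s["eef_pos"],s["force"])
c=cam("wrist",s); X=cloud(d,c); m=(abs(X[...,2]-104)<5)&(np.hypot(*(X[...,:2]-S).transpose(2,0,1))<25)
ys,xs=np.nonzero(m); k=back(np.c_[xs,ys],104,c)[:,:2]; print("knob",len(k),k.mean(0),cv2.minEnclosingCircle(k.astype(np.float32)))
cv2.imwrite("pics/m4.png",np.hstack([im[:,80:480],cv2.resize(i2[165:270,320:420],(400,420),interpolation=cv2.INTER_CUBIC)])[:,:,::-1])
```

```text
top knob 283 [594.39261886 184.80889083]
hit False
13.225 [595.58451975 186.40854571  82.49015357] [ 0.15049461  0.39621819 -2.71686787]
knob 4658 [596.38378979 186.48874184] ((596.1343383789062, 186.49929809570312), 14.991178512573242)
```

View pics/m4.png

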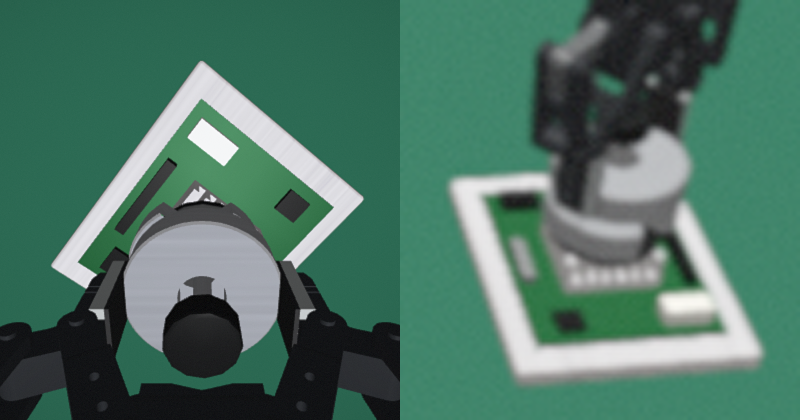

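The weight is inserted: the stem sits inside the slot with the knob above it, at (203,335) in the wrist crop. The scene crop shows it level above the set weight. The centring agrees to about 1 mm, so I'll lower it and release.

Run:
```python
from fit import *
s=sensors.read_state(); p=s["eef_pos"]; S=np.array([595.5,186.3])
ctrl.move_l([*S,75.5],vel=60)
hit=ctrl.move_l([*S,69.5],vel=12,threshold=3); s=sensors.read_state(); print(hit,s["eef_pos"],s["force"],s["t"])
ctrl.gripper_to(76); ctrl.hold(.1)
ctrl.gripper_to(85)
ctrl.move_l([*S,130],vel=100)
R=down(np.radians(29.3)); ctrl.move_l([*(S+20*R[:2,0]),200],vel=200); ctrl.hold(.15)
s=sensors.read_state(); im,d=optics.grab_frame("wrist"); np.savez("w5.npz",im=im,d=d,p=s["eef_pos"],R=s["eef_rot"])
i2,d2=optics.grab_frame("scene"); print(s["t"],s["force"])
cv2.imwrite("pics/m5.png",np.hstack([im[100:310,180:380].repeat(2,0).repeat(2,1),cv2.resize(i2[165:270,320:420],(400,420),interpolation=cv2.INTER_CUBIC)])[:,:,::-1])
c=cam("wrist",s); X=cloud(d,c); v,u=np.mgrid[:420,:560]; Q=back(np.c_[u.ravel(),v.ravel()],68,c)[:,:2]
dl=(abs(X[...,2]-68)<6).ravel(); roi=np.hypot(*(Q-S).T)<42; roi&=~(cv2.dilate((X[...,2]>78).astype(np.uint8),np.ones((7,7))).ravel()>0)
x,e=fit_weight(Q[roi],dl[roi],(*S,np.radians(209.3))); print("placed",x,np.degrees(x[2]),e)
m=dl.reshape(420,560)&(np.hypot(*(X[...,:2]-S).transpose(2,0,1))<31); P=X[m]; A=np.c_[P[:,:2]-S,np.ones(len(P))]; print("plane",np.linalg.lstsq(A,P[:,2],rcond=None)[0])
m=(abs(X[...,2]-104)<5)&(np.hypot(*(X[...,:2]-S).transpose(2,0,1))<25); ys,xs=np.nonzero(m); print("knob",back(np.c_[xs,ys],104,c).mean(0))
```

```text
True [595.84147341 186.35951823  72.90700545] [-0.35479559 -0.50139738  5.82449563] 13.9417
16.0 [ 1.1415042  -1.07702738  0.95447304]
placed [596.36488048 186.63990169   3.66606873] 210.05026552977083 0.015228818602999317
plane [9.49792451e-04 1.16956480e-03 6.75745021e+01]
knob [595.466868   186.03583708 104.        ]
```

View pics/m5.png

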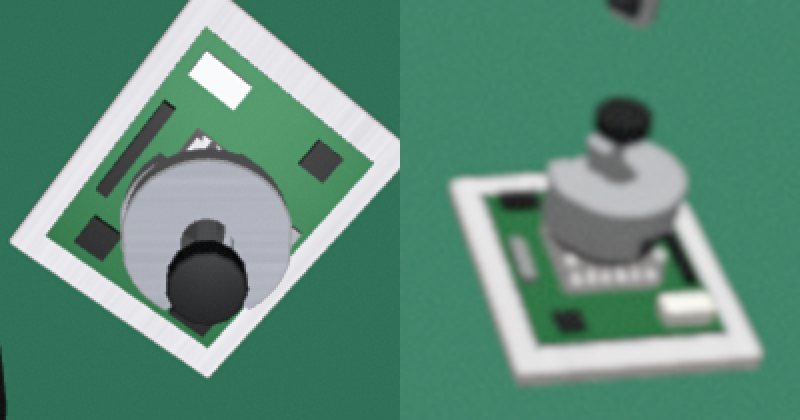

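The weight lies flat with its top at about 68 mm, within about 1 mm of the stem axis. Its slot is at 210° against 29° for the weight below, and the robot is clear.

```bash
python3 -c "
from plant import ctrl; print(ctrl.finish_job())"
```

```text
the job is handed in; nothing more can be done
None
```

The job is handed in at about 16 s of the 38 s allowed: the matching weight lies flat on the first one, about 1 mm off the stem axis, with its slot facing opposite to within about 1°.

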